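# Seat the circuit board and swing the keeper over it

### The job

The green circuit board lies in one of the fixture's two nests, a little short of the yellow end stop. With a fingertip, first push the board along its nest until it is flush against the stop; then push the red keeper arm round with one finger until its black foot is wholly above the round copper pad on that board, and leave it there. Do not lift the board, and leave the loose heatsink in the other nest and everything else on the bench where they are.

Things in the scene. Friction and masses are not known exactly. Their poses are not given: they have to be found in the camera images.
- fixture: Blue-grey fixture plate fixed to the bench, 220 x 372 x 10 mm. Origin on the keeper's vertical pivot axis at bench height; the plate spans x -105 to 115, y -186 to 186 mm. Its x axis points away from the robot, turned up to 0.25 rad; two alike nests run along x, at y = +120 and -120 mm. Between the nests only the pivot post and hub (36 mm across) stand up, to z = 65 mm.
- keeper (a joint): Angle (rad) of the red keeper arm. 0: along the fixture's +x; positive is counter-clockwise from above; +1.57 points to the nest at +y, -1.57 to that at -y. Starts within 0.5 of 0, range -1.9 to 1.9, stays where left (friction: 1.2 N at 100 mm). Level bar 16 mm wide, z = 42 to 58 mm, reaching 140 mm from the axis.
- foot (a point): Centre of the lower end of the black rubber foot, a 14 mm round stub hanging from the red arm 120 mm from the pivot axis. Lower end at z = 23 mm, 5 mm above the pad, so it touches nothing as it swings in over the board from the stop's side.
- pad (a point): Centre of the round copper pad (32 mm across) on the green board's aluminium plate, z = 18 mm. Board 130 mm long (along the nest) x 90 wide, 4 mm thick plus a 4 mm plate, 0.3 kg, loose, underside at z = 10 mm; near edge 50 mm from the pad towards the robot, far edge 80 mm. Axes as the fixture's. Starts 15 to 40 mm short of home.
- heatsink: Loose finned aluminium heatsink, 80 (x) x 70 x 28 mm, lying in the nest that the board is not in; origin at the centre of its underside. Leave alone.
- sanding_block: Loose black rubber sanding block, 30 x 56 x 22 mm, on the fixture plate between the nests, on the robot's side; origin at the centre of its underside. Leave alone.
- tape_roll: Roll of tan masking tape lying flat, 96 mm across, 25 mm high; origin at the centre of its underside. Leave alone.
- screwdriver: Screwdriver, 170 mm long, lying on the bench; origin at its middle, underside. Leave alone.
- cleaner_bottle: Small clear bottle with a blue cap, 48 mm across, 110 mm high; origin at the centre of its underside. Leave alone.
- screw_cup: Small open steel cup, 64 mm across, 45 mm high; origin at the centre of its underside. Leave alone.
- spare_heatsink: Second loose finned heatsink, 90 x 60 x 40 mm, on the bench; origin at the centre of its underside. Leave alone.
- push_face (a point): Middle of the outer face (towards the robot) of the white connector block on the board's near edge, half-way up, z = 24 mm. The block is 56 mm wide, 16 mm deep, z = 14 to 34 mm, its outer face in line with the board's near edge. Push here along the fixture's +x to slide the board (1 to 5 N).
- home_left (a point): Where the pad's centre lies when the board is home in the nest at fixture x = 0, y = +120 mm; z = 18 mm. This nest has two white rails (top at z = 20 mm, fixture x -100 to 90 mm, 93 mm apart) and a yellow end stop, its near face 80 mm beyond this point, top at z = 19 mm.
- home_right (a point): Where the pad's centre lies when the board is home in the nest at fixture x = 0, y = -120 mm; z = 18 mm. This nest has two white rails (top at z = 20 mm, fixture x -100 to 90 mm, 93 mm apart) and a yellow end stop, its near face 80 mm beyond this point, top at z = 19 mm.

How it is judged:
By the outcome, as a careful person would: the job done as asked, in the order asked, and still so for the second after the job is handed in, with the robot touching nothing.
It also fails if it takes over 48 s, if anything falls off the work surface, if the arm or the gripper's body presses on something with over 40 N, if the wrist force passes 120 N, or if a joint passes its speed limit or range.

### The arm

A 6-joint arm with a two-finger parallel gripper is mounted at the origin on the work surface. World frame = base frame: x ahead of the robot, y to its left, z up, the work surface at z = 0. Lengths are in m, angles in rad, forces in N, time in s.
With the tool pointing down it reaches from about 0.225 to 0.725 m from the base axis. Payload 3.1 kg.
Tool frame: the origin (TCP) lies between the finger pads; the fingertips stand 19 mm ahead of it and the grasp point (between the pads) is the TCP; z points along the fingers, y is the direction in which the jaws open and shut (so a half turn about z gives the same grasp; the last joint's range is limited). The gripper opens to 85 mm and grips with 20 to 120 N. Pads are 22 mm wide; open, the fingers measure 114 mm over their backs; the gripper's body (76 mm by 85 mm) begins 54 mm behind the grasp point. The pads swing forward as they close: fully open they stand 13 mm farther back than shut.
Start: joints at [-1.42, 0.048, 0.099, 1.622, 0, 1.443], TCP at [0.144, -0.505, 0.25] pointing down, gripper open.
Joint ranges: [-2.91, 2.91], [-0.99, 1.94], [-1.21, 1.42], [-2.12, 2.29], [-1.49, 1.47], [-3.14, 3.14]. Speed limits (rad/s): [2.79, 2.79, 3.14, 3.14, 3.14, 3.14].

### API

Orientations are given as [roll, pitch, yaw] about the fixed x, y, z axes, in that order (R = Rz(yaw) Ry(pitch) Rx(roll)).
In Python, from cell import bot gives the robot as it stands.
- The arm moves only by the tool jog_arm, never from a script. Its argument "steps" is a list that holds one entry, the list of rows, each a list of 4 numbers: the shift along the tool's x, y, z in cm, then the turn about the tool's z in rad. A call has 1 to 5 rows; each row shifts and turns the commanded pose from where the row before left it, along the tool's axes as they then stand; what a row does not reach is not made up. A row lasts 1/10 s, in which the tool goes at most 50 mm and 8.59 degrees, less where a joint would pass 70% of its speed; a pose out of reach is approached as far as the arm can. A call is refused whole if a number of a shift passes 5 or a number of a turn 0.15, either way. A call with a gripper value outside its range is refused whole. "hand" is the opening, from 0 (shut) to 1 (fully open), set as the call begins (left out, the last holds). The fingers move at their own pace and stop on an object; "squeeze" is the grip in N (left out, the last holds). Time passes only in rows, so rows that do not move let the fingers close. It gives the time, the measured TCP pose, the force and the opening at its end, in the units of the state.
- bot.get_state(): the state, without advancing time (a new reading comes with each control period).
- bot.snapshot(name): name is "scene" or "side" or "wrist"; returns the picture (480x640x3 uint8, red, green, blue); there is no depth.
- bot.calibration(name): a dict with "intrinsics" (3x3 intrinsics, pixels), "k1" (the pictures are not rectified: a ray, as slopes to the right and down, at radius r is drawn at 1 + k1 r^2 times it, then the intrinsics apply), "view" (4x4, takes a point from world to camera coordinates); the wrist camera has in their place "mount" (4x4, takes a point from camera to tool coordinates, whose origin is the TCP and whose axes are the flange's). Camera axes: x right, y up, looking along -z (the intrinsics and any distortion apply to the point x, -y, -z); pixel columns grow to the right and rows downward; lengths in m; the calibration is good to about 2 mm. A picture is of the moment at which its call begins: read the wrist's pose just before it. calibration takes no time and is no camera call.
- bot.finish_job(): hands the job in, once; it reports no verdict.
Trained networks look in the newest picture that a camera, given by its name, has taken for a name from the list of things; names that differ only in an ending like _2 or _b are one class to them, and where a whole thing is asked for, a point or a joint stands for the part that bears it (a point fixed in the world has none). Each returns a list of dicts, best first, with "conf" (0 to 1); they miss things now and then, are a little off and sometimes report something else, mostly with a low value. They report only what shows in the picture. A call takes as long as a camera call.
- bot.spot_in(thing, camera): "xy" ([column, row] in pixels, amid what is visible of it).
- bot.trace(thing, camera): "pixels" (480x640 bool, what is visible of it) and "xy" ([column, row] in pixels, amid what is visible of it).
The state is a dict: "time": time; "qpos": joint angles; "joint_vel": joint speeds; "effort": joint torques, N m; "tcp_pos": TCP position; "orientation": TCP orientation; "wrist_force": force on the tool from outside, world axes, zero at the start; "wrist_torque": the same for the moment, N m; "finger_gap": opening from 0.0 (shut) to 1.0 (fully open).
Only numpy, scipy, OpenCV 4.12 (cv2) and the standard library are available. Lean on these libraries where they do the work, as an engineer would, in place of code of your own. Each camera call takes 0.05 s, during which the arm holds its last target.

## Working session

There is one attempt and no reset: what is moved stays moved. The work goes in short steps, Python scripts to look and compute and a tool call to move; the robot and the scene stay as the last step left them, time stands still between calls to the robot, and variables do not carry over. Pictures are saved under pics/ and viewed, and the job is handed in when it is done.

Besides the shell and the picture viewer there is one more tool, called after "Call:" as name(argument=value, ...), one argument or row to a line, values as JSON. jog_arm: Moves the arm, as the interface text tells. Its arguments: {"type":"object","properties":{"steps":{"type":"array","items":{"type":"array","items":{"type":"array","items":{"type":"number"}}}},"hand":{"type":"number"},"squeeze":{"type":"number"}},"required":["steps"]}

```bash
mkdir -p pics; ls
python3 - <<'E'
from cell import bot
import cv2, numpy as np
print(bot.get_state())
for n in ("scene","side"):
    im=bot.snapshot(n); cv2.imwrite(f"pics/{n}0.png",im[:,:,::-1])
    c=bot.calibration(n); print(n,{k:np.round(v,4).tolist() for k,v in c.items()})
print(bot.calibration("wrist"))
E
```

```text
pics
{'time': 0.0, 'qpos': array([-1.41977960e+00,  4.87374473e-02,  9.75706194e-02,  1.62203628e+00,
       -3.37382019e-06,  1.44299925e+00]), 'joint_vel': array([-1.54620660e-03,  1.41073035e-05,  8.52311734e-05,  1.37974773e-03,
        4.76334225e-04,  8.90942890e-04]), 'effort': array([ 1.03348634e-04, -3.38781059e+01,  3.20014644e+01,  2.03374500e-02,
       -1.63479349e-04, -2.04298594e-06]), 'tcp_pos': array([ 0.14438697, -0.5041409 ,  0.24911042]), 'orientation': array([-3.13920507e+00, -3.03395833e-04,  2.78813440e-01]), 'wrist_force': array([-0.79881405,  0.22458478, -0.23843041]), 'wrist_torque': array([ 0.02985921,  0.03422354, -0.0170222 ]), 'finger_gap': 1.0027679972885075}
scene {'intrinsics': [[515.436, 0.0, 314.3893], [0.0, 515.436, 236.4304], [0.0, 0.0, 1.0]], 'k1': -0.0021, 'view': [[0.3138, 0.9495, -0.0043, -0.1434], [-0.6694, 0.2244, 0.7082, 0.3491], [0.6734, -0.2194, 0.706, -1.6918], [0.0, 0.0, 0.0, 1.0]]}
side {'intrinsics': [[453.7894, 0.0, 321.0504], [0.0, 453.7894, 235.7115], [0.0, 0.0, 1.0]], 'k1': -0.0278, 'view': [[-0.786, -0.6182, -0.0024, 0.3953], [0.466, -0.595, 0.6549, -0.3315], [-0.4063, 0.5136, 0.7557, -0.8898], [0.0, 0.0, 0.0, 1.0]]}
{'intrinsics': array([[355.25051558,   0.        , 315.98759618],
       [  0.        , 355.25051558, 238.91331319],
       [  0.        ,   0.        ,   1.        ]]), 'k1': -0.05510437254028875, 'mount': array([[ 6.45187911e-04,  9.64346596e-01,  2.64641696e-01,
         6.71809374e-02],
       [ 9.99999785e-01, -5.91968263e-04, -2.80852163e-04,
        -1.72263432e-04],
       [-1.14179342e-04,  2.64641821e-01, -9.64346770e-01,
        -1.23548071e-01],
       [ 0.00000000e+00,  0.00000000e+00,  0.00000000e+00,
         1.00000000e+00]])}
```

View pics/scene0.png

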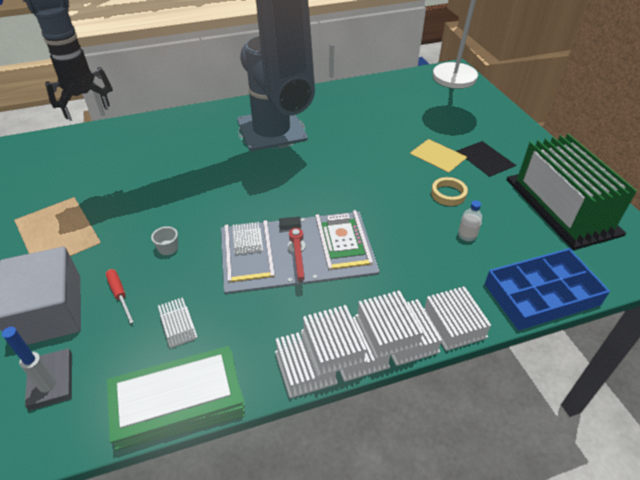

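View pics/side0.png

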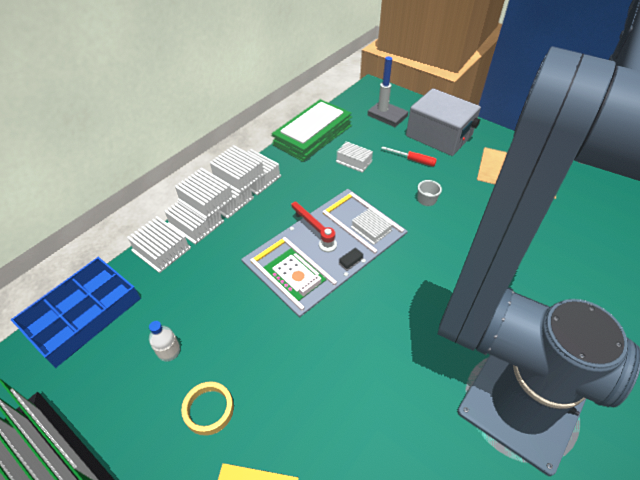

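The scene view shows the board in the right-hand nest (+y, "left" nest) around (345,235). The heatsink is at (247,238), the keeper points roughly along +x at (298,250), and the sanding block is at (290,223). I'll zoom in next.

Run:
```python
import cv2
a=cv2.imread("pics/scene0.png")[200:300,210:390]; cv2.imwrite("pics/sc_z.png",cv2.resize(a,None,fx=4.4,fy=4.4,interpolation=cv2.INTER_CUBIC))
a=cv2.imread("pics/side0.png")[180:320,235:415]; cv2.imwrite("pics/si_z.png",cv2.resize(a,None,fx=4.2,fy=4.2,interpolation=cv2.INTER_CUBIC))
```

```text
(no output)
```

View pics/sc_z.png

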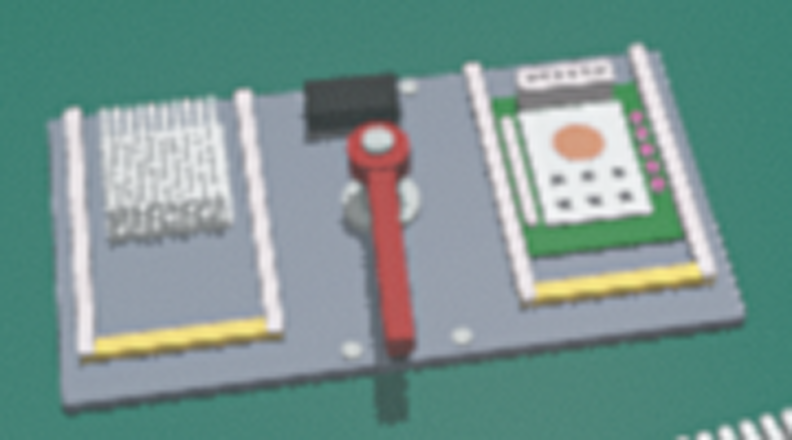

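View pics/si_z.png

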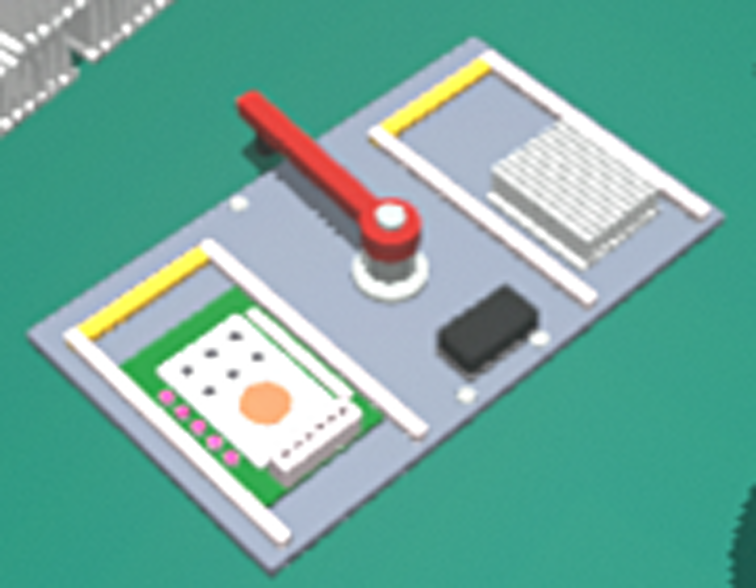

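```bash
cat > h.py <<'E'
import numpy as np, cv2
from cell import bot
def proj(n,P,c=None,view=None):
    c=bot.calibration(n) if c is None else c
    V=c["view"] if view is None else view
    P=np.atleast_2d(P); X=P@V[:3,:3].T+V[:3,3]
    s=np.c_[X[:,0]/-X[:,2],-X[:,1]/-X[:,2]]; r2=(s**2).sum(1,keepdims=True)
    s=s*(1+c["k1"]*r2); K=c["intrinsics"]
    return np.c_[K[0,0]*s[:,0]+K[0,2],K[1,1]*s[:,1]+K[1,2]]
def wview(st):
    from scipy.spatial.transform import Rotation as R
    T=np.eye(4);T[:3,:3]=R.from_euler('xyz',st["orientation"]).as_matrix();T[:3,3]=st["tcp_pos"]
    return np.linalg.inv(T@bot.calibration("wrist")["mount"])
def fx(p,P):
    P=np.atleast_2d(P);c,s=np.cos(p[2]),np.sin(p[2])
    return np.c_[p[0]+c*P[:,0]-s*P[:,1],p[1]+s*P[:,0]+c*P[:,1],P[:,2]]
E
cat > fit.py <<'E'
from h import *
from scipy.optimize import least_squares
z=lambda o,s,L:np.array(o)+(np.array(L)+0.5)/s-0.5
C=np.array([[115,-186,10],[115,186,10],[-105,-186,10],[-105,186,10]])/1e3
sc=z([210,200],4.4,[[65,402],[742,318],[50,122],[660,52]])
si=z([235,180],4.2,[[475,40],[30,332],[722,212],[272,572]])
cs={n:bot.calibration(n) for n in("scene","side")}
for use in (("scene",),("side",),("scene","side")):
    f=lambda p:np.concatenate([(proj(n,fx(p,C),cs[n])-o).ravel() for n,o in(("scene",sc),("side",si)) if n in use])
    r=least_squares(f,[0.45,0,0]);print(use,r.x.round(4),np.abs(r.fun).max().round(2))
p=r.x
for n,o,s,L in(("scene",[210,200],4.4,[578,142]),("side",[235,180],4.2,[265,402])):
    q=z(o,s,L); r=least_squares(lambda v:(proj(n,fx(p,[v[0],v[1],.018]),cs[n])-q).ravel(),[0,.12]);print("pad",n,r.x.round(4))
# keeper tip
for n,o,s,L in(("scene",[210,200],4.4,[401,345]),("side",[235,180],4.2,[250,100])):
    q=z(o,s,L); r=least_squares(lambda v:(proj(n,fx(p,[v[0],v[1],.055]),cs[n])-q).ravel(),[0.14,0]);print("tip",n,r.x.round(4),np.arctan2(r.x[1],r.x[0]))
E
python3 fit.py
```

```text
('scene',) [ 0.5457 -0.0773 -0.1613] 1.07
('side',) [ 0.5437 -0.079  -0.155 ] 1.17
('scene', 'side') [ 0.5444 -0.078  -0.1578] 1.51
pad scene [-0.0254  0.1208]
pad side [-0.0238  0.1185]
tip scene [ 0.143  -0.0072] -0.04996366471567143
tip side [ 0.1351 -0.0086] -0.06368306377853752
```

Fixture fit: (0.5444, -0.078), yaw about -0.158. The board's pad is about 25 mm short in the +y nest, and the keeper is at about -0.06 rad. Next I'll plan the approach.

```bash
cat >> h.py <<'E'
F=np.array([0.5444,-0.078,-0.1578])
def plan(fxy,z,relyaw,n,st=None,start=None):
    """rows (cm,rad) from current to fixture point fxy, world z, yaw = F yaw+relyaw, tool down"""
    st=st or bot.get_state()
    p=np.array(st["tcp_pos"]) if start is None else np.array(start[:3]); y=st["orientation"][2] if start is None else start[3]
    t=fx(F,[fxy[0],fxy[1],z])[0]; dy=(F[2]+relyaw-y+np.pi)%(2*np.pi)-np.pi
    rows=[]
    for i in range(n):
        d=(t-p)/(n-i); c,s=np.cos(y),np.sin(y)
        r=[round(100*(c*d[0]+s*d[1]),2),round(100*(s*d[0]-c*d[1]),2),round(-100*d[2],2),round(-dy/n,3)]
        rows.append(r); q=np.array(r[:3])/100
        p=p+np.array([c*q[0]+s*q[1],s*q[0]-c*q[1],-q[2]]); y-=r[3]
    print(rows); print("end",p.round(4),round(y,4),"target",t.round(4)); return rows
def where(st=None):
    st=st or bot.get_state(); p=st["tcp_pos"]-np.array([F[0],F[1],0]); c,s=np.cos(F[2]),np.sin(F[2])
    fo=st["wrist_force"]
    print("t",round(st["time"],2),"fix xy mm",np.round([1e3*(c*p[0]+s*p[1]),1e3*(-s*p[0]+c*p[1])],1),"z",round(1e3*p[2],1),"relyaw",round(st["orientation"][2]-F[2],3),"rp",st["orientation"][:2].round(3),"F fix",np.round([c*fo[0]+s*fo[1],-s*fo[0]+c*fo[1],fo[2]],1),"gap",round(st["finger_gap"],3))
E
python3 -c "
from h import *
where(); plan([-.13,.12],.13,np.pi/2,15)"
```

```text
t 0.1 fix xy mm [-328.1 -483.8] z 249.2 relyaw 0.437 rp [-3.139 -0.   ] F fix [ 0.9 -0.7 -0.2] gap 0.998
[[np.float64(2.9), np.float64(-3.09), np.float64(0.79), np.float64(-0.076)], [np.float64(3.12), np.float64(-2.86), np.float64(0.8), np.float64(-0.076)], [np.float64(3.33), np.float64(-2.61), np.float64(0.79), np.float64(-0.076)], [np.float64(3.52), np.float64(-2.35), np.float64(0.8), np.float64(-0.076)], [np.float64(3.69), np.float64(-2.08), np.float64(0.79), np.float64(-0.076)], [np.float64(3.84), np.float64(-1.79), np.float64(0.8), np.float64(-0.076)], [np.float64(3.96), np.float64(-1.5), np.float64(0.79), np.float64(-0.076)], [np.float64(4.07), np.float64(-1.19), np.float64(0.8), np.float64(-0.076)], [np.float64(4.14), np.float64(-0.88), np.float64(0.79), np.float64(-0.076)], [np.float64(4.2), np.float64(-0.56), np.float64(0.8), np.float64(-0.076)], [np.float64(4.23), np.float64(-0.24), np.float64(0.79), np.float64(-0.076)], [np.float64(4.24), np.float64(0.08), np.float64(0.8), np.float64(-0.076)], [np.float64(4.22), np.float64(0.4), np.float64(0.79), np.float64(-0.076)], [np.float64(4.18), np.float64(0.72), np.float64(0.8), np.float64(-0.076)], [np.float64(4.11), np.float64(1.03), np.float64(0.79), np.float64(-0.076)]]
end [0.4349 0.0609 0.13  ] 1.4188 target [0.4349 0.0609 0.13  ]
```

Call:
jog_arm(
  steps=[
    [[2.9, -3.1, 0.8, -0.076], [3.1, -2.9, 0.8, -0.076], [3.3, -2.6, 0.8, -0.076], [3.5, -2.35, 0.8, -0.076], [3.7, -2.1, 0.8, -0.076]],
  ],
  hand=0,
)

```text
time: 0.6
tcp_pos: [0.2407, -0.3144, 0.2094]
orientation: [-3.141, -0.0, 0.661]
wrist_force: [0.5, 0.3, -0.6]
finger_gap: 0.142
```

Call:
jog_arm(
  steps=[
    [[3.8, -1.8, 0.8, -0.076], [4.0, -1.5, 0.8, -0.076], [4.1, -1.2, 0.8, -0.076], [4.1, -0.9, 0.8, -0.076], [4.2, -0.6, 0.8, -0.076]],
  ],
)

```text
time: 1.1
tcp_pos: [0.3369, -0.1257, 0.1697]
orientation: [3.141, 0.0, 1.042]
wrist_force: [1.0, -0.2, -0.5]
finger_gap: -0.001
```

Call:
jog_arm(
  steps=[
    [[4.2, -0.2, 0.8, -0.076], [4.2, 0.1, 0.8, -0.076], [4.2, 0.4, 0.8, -0.076], [4.2, 0.7, 0.8, -0.076], [4.1, 1.0, 0.8, -0.076]],
  ],
)

```text
time: 1.6
tcp_pos: [0.4334, 0.0622, 0.1296]
orientation: [-3.141, 0.0, 1.422]
wrist_force: [1.3, -1.4, 0.1]
finger_gap: -0.005
```

Run:
```python
from h import *
where()
st=bot.get_state(); im=bot.snapshot("wrist"); cv2.imwrite("pics/w1.png",im[:,:,::-1])
where()
V=wview(st); c=bot.calibration("wrist")
for nm,P in (("home pad",[0,.12,.018]),("pad-25",[-.025,.12,.018]),("pivot top",[0,0,.065]),("cornerN",[-.105,.186,.01]),("cornerF",[.115,.186,.01])): print(nm,proj("wrist",fx(F,P),c,V).round(1))
tip=st["tcp_pos"]+[0,0,-.019]; print("tip",proj("wrist",tip,c,V).round(1))
```

```text
t 1.6 fix xy mm [-131.7  121. ] z 129.6 relyaw 1.58 rp [-3.141  0.   ] F fix [ 1.5 -1.2  0.1] gap -0.005
t 1.65 fix xy mm [-131.1  126.2] z 128.0 relyaw 1.587 rp [-3.141 -0.006] F fix [ 0.5  2.6 -0.9] gap 0.0
home pad [[503.6 245.7]]
pad-25 [[468.8 245.4]]
pivot top [[508.7 435.6]]
cornerN [[356.8 145.6]]
cornerF [[664.8 154.4]]
tip [[315.4 300.7]]
```

View pics/w1.png

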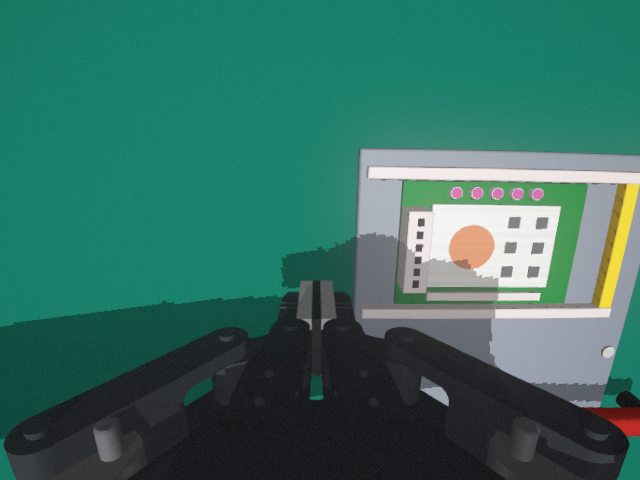

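The wrist view shows the board with its pad at (471,247). That is within about 2 px of the prediction for an offset near -24 mm. The fingers are shut with their tips near (316,290). Now I'll descend behind the connector.

```bash
python3 -c "
from h import *
where(); plan([-.112,.12],.045,np.pi/2,5)
st=bot.get_state();V=wview(st)
"
```

```text
t 1.65 fix xy mm [-131.1  126.2] z 128.0 relyaw 1.587 rp [-3.141 -0.006] F fix [ 0.5  2.6 -0.9] gap 0.0
[[np.float64(-0.13), np.float64(0.38), np.float64(1.66), np.float64(0.003)], [np.float64(-0.13), np.float64(0.38), np.float64(1.66), np.float64(0.003)], [np.float64(-0.13), np.float64(0.38), np.float64(1.66), np.float64(0.003)], [np.float64(-0.13), np.float64(0.38), np.float64(1.66), np.float64(0.003)], [np.float64(-0.12), np.float64(0.38), np.float64(1.66), np.float64(0.003)]]
end [0.4526 0.0581 0.045 ] 1.4147 target [0.4526 0.0581 0.045 ]
```

Call:
jog_arm(
  steps=[
    [[0, 0.3, 1.6, 0], [0, 0.3, 1.6, 0], [0, 0.3, 1.6, 0], [0, 0.3, 1.6, 0], [0, 0, 0, 0]],
  ],
)

```text
time: 2.15
tcp_pos: [0.4426, 0.0583, 0.0634]
orientation: [-3.136, 0.001, 1.418]
wrist_force: [-0.1, -1.2, -0.4]
finger_gap: 0.003
```

```bash
python3 -c "
from h import *
where(); plan([-.112,.12],.045,np.pi/2,3)
"
```

```text
t 2.15 fix xy mm [-122.   118.6] z 63.4 relyaw 1.576 rp [-3.136e+00  1.000e-03] F fix [ 0.1 -1.2 -0.4] gap 0.003
[[np.float64(0.04), np.float64(0.33), np.float64(0.61), np.float64(0.002)], [np.float64(0.05), np.float64(0.33), np.float64(0.62), np.float64(0.002)], [np.float64(0.04), np.float64(0.34), np.float64(0.61), np.float64(0.002)]]
end [0.4527 0.0581 0.045 ] 1.4124 target [0.4526 0.0581 0.045 ]
```

Call:
jog_arm(
  steps=[
    [[0, 0.3, 0.6, 0.002], [0.1, 0.3, 0.6, 0.002], [0, 0.4, 0.6, 0.002], [0, 0, 0, 0]],
  ],
)

```text
time: 2.55
tcp_pos: [0.4552, 0.0578, 0.0478]
orientation: [-3.141, 0.0, 1.413]
wrist_force: [0.8, 0.7, -0.1]
finger_gap: 0.0
```

Run:
```python
from h import *
where()
st=bot.get_state(); im=bot.snapshot("wrist"); cv2.imwrite("pics/w2.png",im[:,:,::-1])
im=bot.snapshot("side"); cv2.imwrite("pics/s2.png",cv2.resize(im[200:340,235:415,::-1],None,fx=4,fy=4,interpolation=cv2.INTER_CUBIC))
```

```text
t 2.55 fix xy mm [-109.4  120.1] z 47.8 relyaw 1.57 rp [-3.141  0.   ] F fix [ 0.7  0.8 -0.1] gap 0.0
```

View pics/w2.png

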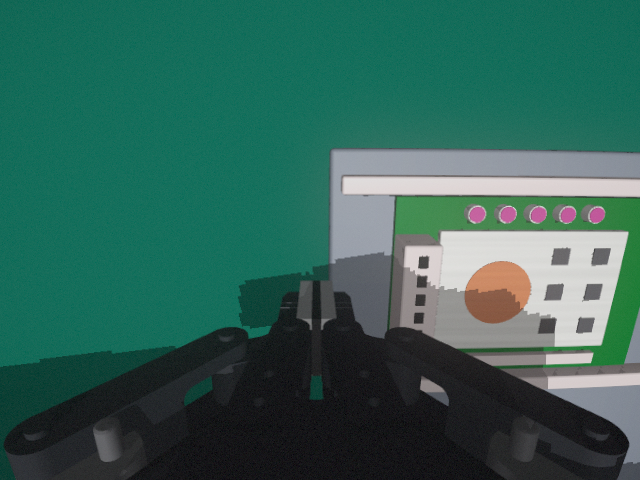

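View pics/s2.png

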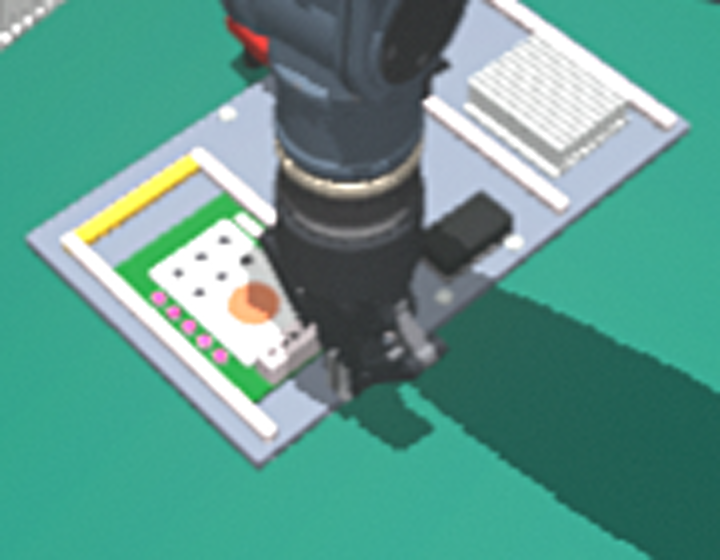

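The fingertip is behind the connector, whose face is at about column 397, and it is centred on the block. I'll lower it about 4 mm and start pushing gently.

Call:
jog_arm(
  steps=[
    [[0, 0.3, 0.4, 0], [0, 0.3, 0, 0], [0, 0.3, 0, 0], [0, 0.3, 0, 0], [0, 0.2, 0, 0]],
  ],
)

```text
time: 3.15
tcp_pos: [0.4694, 0.0557, 0.0445]
orientation: [3.141, -0.0, 1.413]
wrist_force: [0.4, -0.5, 0.2]
finger_gap: -0.001
```

Call:
jog_arm(
  steps=[
    [[0, 0.2, 0, 0], [0, 0.2, 0, 0], [0, 0.2, 0, 0], [0, 0.2, 0, 0]],
  ],
)

```text
time: 3.55
tcp_pos: [0.477, 0.0545, 0.0443]
orientation: [3.142, -0.0, 1.413]
wrist_force: [0.1, -0.4, 0.8]
finger_gap: 0.001
```

Run:
```python
from h import *
where()
st=bot.get_state(); im=bot.snapshot("wrist"); cv2.imwrite("pics/w3.png",im[:,:,::-1])
V=wview(st); c=bot.calibration("wrist")
for o in(-25,-20,-15,-10,-5,0): print(o,proj("wrist",fx(F,[o/1e3,.12,.018]),c,V).round(1))
```

```text
t 3.55 fix xy mm [-87.4 120.2] z 44.3 relyaw 1.571 rp [ 3.142 -0.   ] F fix [ 0.2 -0.4  0.8] gap 0.001
-25 [[450.7 293.9]]
-20 [[461.4 293.8]]
-15 [[472.  293.7]]
-10 [[482.5 293.6]]
-5 [[493.  293.5]]
0 [[503.4 293.5]]
```

View pics/w3.png

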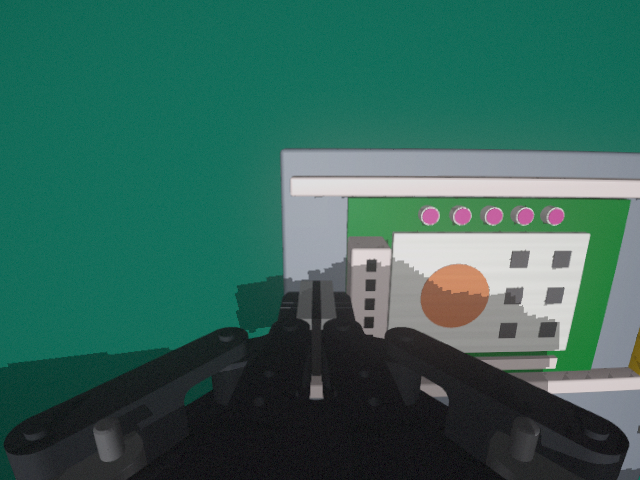

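The pad is now at (455,296), i.e. -23 mm. There is a gap of about 5 mm between tip and connector, and no force yet. I'll keep pushing.

Call:
jog_arm(
  steps=[
    [[0, 0.2, 0, 0], [0, 0.2, 0, 0], [0, 0.2, 0, 0], [0, 0.2, 0, 0], [0, 0.2, 0, 0]],
  ],
)

```text
time: 4.1
tcp_pos: [0.4867, 0.0529, 0.0442]
orientation: [-3.141, 0.0, 1.413]
wrist_force: [-1.3, 0.0, -0.2]
finger_gap: -0.001
```

Call:
jog_arm(
  steps=[
    [[0, 0.2, 0, 0], [0, 0.2, 0, 0], [0, 0.2, 0, 0], [0, 0.2, 0, 0]],
  ],
)

```text
time: 4.5
tcp_pos: [0.4948, 0.0516, 0.0443]
orientation: [-3.142, 0.0, 1.413]
wrist_force: [-0.9, 1.0, 0.2]
finger_gap: -0.0
```

Run:
```python
from h import *
where()
st=bot.get_state(); im=bot.snapshot("wrist"); cv2.imwrite("pics/w4.png",im[:,:,::-1])
V=wview(st); c=bot.calibration("wrist")
for o in(-25,-20,-15,-10,-5,0): print(o,proj("wrist",fx(F,[o/1e3,.12,.018]),c,V).round(1))
print(bot.spot_in("pad","wrist"))
```

```text
t 4.5 fix xy mm [-69.4 120.2] z 44.3 relyaw 1.571 rp [-3.142  0.   ] F fix [-1.   0.8  0.2] gap -0.0
-25 [[412.1 294. ]]
-20 [[422.9 294. ]]
-15 [[433.6 293.9]]
-10 [[444.3 293.9]]
-5 [[455.  293.8]]
0 [[465.6 293.7]]
[{'xy': [488.9, 270.4], 'conf': 0.62}]
```

View pics/w4.png

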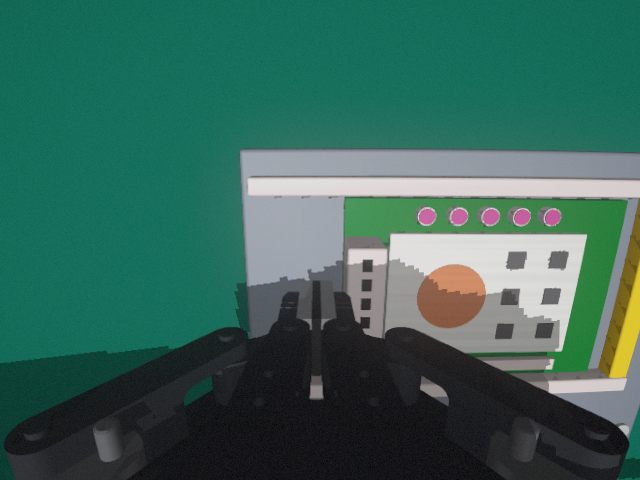

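In contact: the pad is at (451,296), about -6.6 mm, with a small gap left to the yellow stop. From here I go in 1 mm steps and watch the force.

Call:
jog_arm(
  steps=[
    [[0, 0.1, 0, 0], [0, 0.1, 0, 0], [0, 0.1, 0, 0], [0, 0.1, 0, 0], [0, 0.1, 0, 0]],
  ],
)

```text
time: 5.1
tcp_pos: [0.4996, 0.0509, 0.0443]
orientation: [3.142, -0.0, 1.413]
wrist_force: [-0.5, 0.6, 0.9]
finger_gap: 0.0
```

Call:
jog_arm(
  steps=[
    [[0, 0.1, 0, 0], [0, 0, 0, 0]],
  ],
)

```text
time: 5.3
tcp_pos: [0.5008, 0.0507, 0.0443]
orientation: [3.141, -0.0, 1.413]
wrist_force: [-0.8, -0.0, 0.4]
finger_gap: -0.001
```

Run:
```python
from h import *
where()
st=bot.get_state(); im=bot.snapshot("wrist"); cv2.imwrite("pics/w5.png",cv2.resize(im[140:400,300:640,::-1],None,fx=2.3,fy=2.3))
V=wview(st); c=bot.calibration("wrist")
for o in(-5,0): print(o,proj("wrist",fx(F,[o/1e3,.12,.018]),c,V).round(1))
```

```text
t 5.3 fix xy mm [-63.3 120.2] z 44.3 relyaw 1.571 rp [ 3.141 -0.   ] F fix [-0.8 -0.1  0.4] gap -0.001
-5 [[442.  293.9]]
0 [[452.6 293.8]]
```

View pics/w5.png

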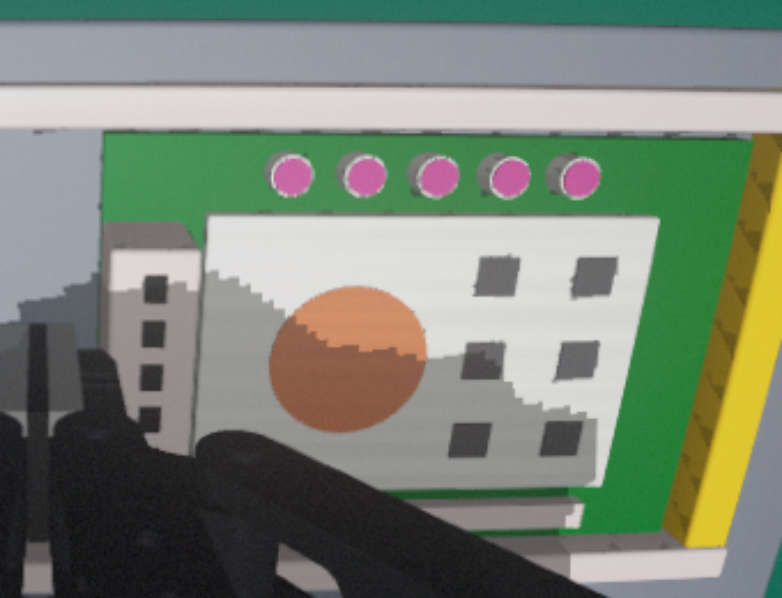

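It looks nearly flush, but there's no reaction force yet. I'll go on in 0.5 mm steps until the force rises.

Call:
jog_arm(
  steps=[
    [[0, 0.05, 0, 0], [0, 0.05, 0, 0]],
  ],
)

```text
time: 5.55
tcp_pos: [0.5014, 0.0506, 0.0443]
orientation: [-3.141, -0.0, 1.413]
wrist_force: [-1.4, -0.1, -0.1]
finger_gap: -0.0
```

Call:
jog_arm(
  steps=[
    [[0, 0.05, 0, 0], [0, 0, 0, 0]],
  ],
)

```text
time: 5.75
tcp_pos: [0.5021, 0.0504, 0.0443]
orientation: [3.141, -0.0, 1.413]
wrist_force: [-1.3, 0.4, -0.3]
finger_gap: 0.0
```

Call:
jog_arm(
  steps=[
    [[0, 0.05, 0, 0], [0, 0, 0, 0]],
  ],
)

```text
time: 5.95
tcp_pos: [0.5026, 0.0504, 0.0443]
orientation: [3.142, 0.0, 1.413]
wrist_force: [-1.9, 0.6, 0.9]
finger_gap: 0.003
```

Call:
jog_arm(
  steps=[
    [[0, 0.05, 0, 0], [0, 0, 0, 0]],
  ],
)

```text
time: 6.15
tcp_pos: [0.5031, 0.0503, 0.0443]
orientation: [3.141, -0.0, 1.413]
wrist_force: [-0.6, 0.2, -0.7]
finger_gap: 0.0
```

Run:
```python
from h import *
where()
st=bot.get_state(); im=bot.snapshot("wrist"); cv2.imwrite("pics/w6.png",cv2.resize(im[140:400,300:640,::-1],None,fx=2.3,fy=2.3))
V=wview(st); c=bot.calibration("wrist")
for o in(-5,0): print(o,proj("wrist",fx(F,[o/1e3,.12,.018]),c,V).round(1))
```

```text
t 6.15 fix xy mm [-61.  120.2] z 44.3 relyaw 1.571 rp [ 3.141 -0.   ] F fix [-0.6  0.1 -0.7] gap 0.0
-5 [[437.  293.9]]
0 [[447.7 293.9]]
```

View pics/w6.png

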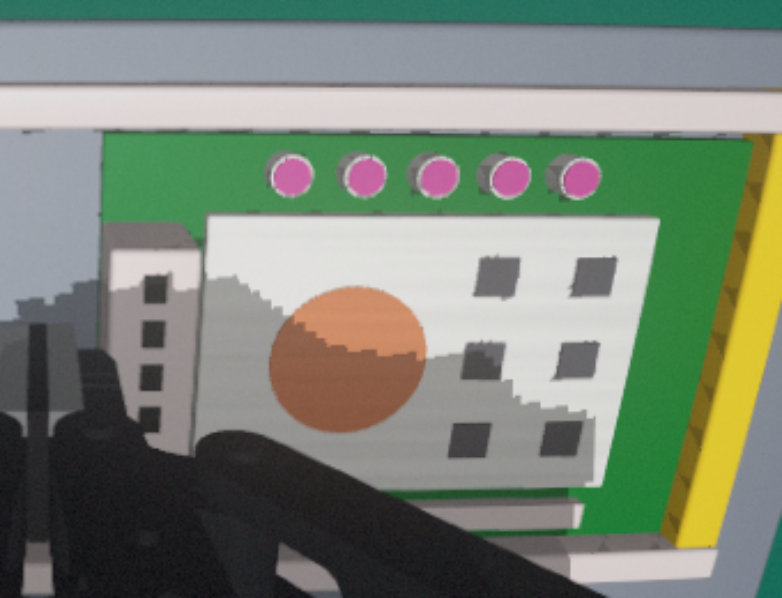

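Call:
jog_arm(
  steps=[
    [[0, 0.05, 0, 0], [0, 0.05, 0, 0]],
  ],
)

```text
time: 6.4
tcp_pos: [0.5034, 0.0502, 0.0443]
orientation: [-3.14, 0.0, 1.413]
wrist_force: [-3.8, 0.4, 1.8]
finger_gap: 0.001
```

Call:
jog_arm(
  steps=[
    [[0, 0.05, 0, 0], [0, 0, 0, 0]],
  ],
)

```text
time: 6.6
tcp_pos: [0.5035, 0.0502, 0.0442]
orientation: [-3.139, 0.0, 1.413]
wrist_force: [-5.7, 0.5, 3.4]
finger_gap: -0.0
```

Call:
jog_arm(
  steps=[
    [[0, 0.05, 0, 0], [0, 0, 0, 0]],
  ],
)

```text
time: 6.8
tcp_pos: [0.5036, 0.0502, 0.0442]
orientation: [-3.139, 0.0, 1.413]
wrist_force: [-6.0, 1.0, 4.4]
finger_gap: 0.001
```

The force has risen to 6 N and the TCP has stalled, so the board is against the stop. I'll nudge once more to square it, then retract along -x and look.

Call:
jog_arm(
  steps=[
    [[0, 0.1, 0, 0], [0, 0, 0, 0]],
  ],
)

```text
time: 7.0
tcp_pos: [0.5037, 0.0501, 0.0441]
orientation: [-3.137, 0.0, 1.413]
wrist_force: [-8.8, 1.0, 5.6]
finger_gap: -0.004
```

Call:
jog_arm(
  steps=[
    [[0, -0.2, 0, 0], [0, -0.3, 0, 0], [0, -1, 0, 0], [0, -1.5, 0, 0], [0, 0, 0, 0]],
  ],
)

```text
time: 7.5
tcp_pos: [0.4749, 0.0548, 0.044]
orientation: [-3.141, 0.0, 1.413]
wrist_force: [-0.2, -0.8, 0.1]
finger_gap: 0.0
```

Run:
```python
from h import *
where()
st=bot.get_state(); im=bot.snapshot("wrist"); cv2.imwrite("pics/w7.png",im[:,:,::-1])
V=wview(st); c=bot.calibration("wrist")
for o in(-5,0,5): print(o,proj("wrist",fx(F,[o/1e3,.12,.018]),c,V).round(1))
```

```text
t 7.5 fix xy mm [-89.5 120.3] z 44.0 relyaw 1.571 rp [-3.141  0.   ] F fix [-0.1 -0.8  0.1] gap 0.0
-5 [[497.7 293.9]]
0 [[508.2 293.8]]
5 [[518.5 293.8]]
```

View pics/w7.png

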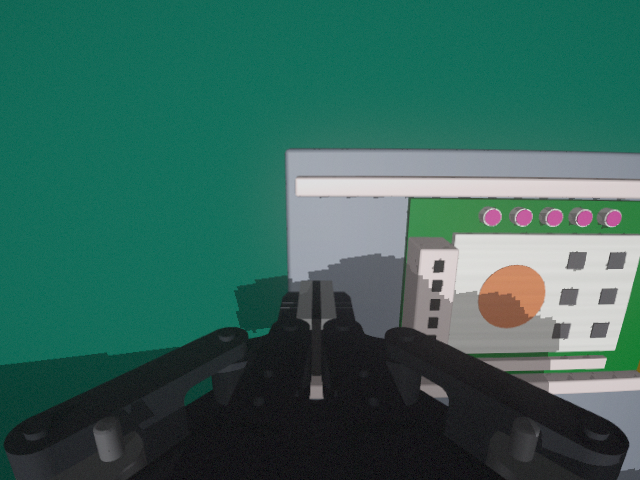

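The pad is now at (512,297), or +1.8 mm in my frame, so my fixture estimate was about 2 mm out in x. The board is seated and I've updated the frame. Now I lift and travel to the keeper's -y side.

```bash
sed -i 's/^F=.*/F=np.array([0.5460,-0.0793,-0.1578])/' h.py; python3 -c "
from h import *
where(); st=bot.get_state(); p=st['tcp_pos']
plan([.09,-.05],.13,np.pi/2,7,start=[p[0],p[1],.134,st['orientation'][2]])"
```

```text
t 7.55 fix xy mm [-90.1 121.3] z 44.3 relyaw 1.571 rp [ 3.141 -0.   ] F fix [0.1 0.7 0.8] gap 0.0
[[np.float64(-2.45), np.float64(2.57), np.float64(0.06), np.float64(0.0)], [np.float64(-2.45), np.float64(2.57), np.float64(0.06), np.float64(0.0)], [np.float64(-2.45), np.float64(2.57), np.float64(0.06), np.float64(0.0)], [np.float64(-2.45), np.float64(2.58), np.float64(0.06), np.float64(0.0)], [np.float64(-2.44), np.float64(2.57), np.float64(0.05), np.float64(0.0)], [np.float64(-2.45), np.float64(2.58), np.float64(0.06), np.float64(0.0)], [np.float64(-2.44), np.float64(2.57), np.float64(0.05), np.float64(0.0)]]
end [ 0.627  -0.1428  0.13  ] 1.413 target [ 0.627  -0.1428  0.13  ]
```

Call:
jog_arm(
  steps=[
    [[0, 0, -4.5, 0], [0, 0, -4.5, 0], [-2.45, 2.6, 0, 0], [-2.45, 2.6, 0, 0], [-2.45, 2.6, 0, 0]],
  ],
)

```text
time: 8.05
tcp_pos: [0.544, -0.0315, 0.1356]
orientation: [3.138, 0.0, 1.413]
wrist_force: [0.5, 0.7, 0.4]
finger_gap: 0.003
```

Call:
jog_arm(
  steps=[
    [[-2.45, 2.6, 0, 0], [-2.45, 2.6, 0, 0], [-2.45, 2.6, 0, 0], [-2.45, 2.6, 0, 0], [0, 0, 0, 0]],
  ],
)

```text
time: 8.55
tcp_pos: [0.6316, -0.1478, 0.1328]
orientation: [3.139, 0.002, 1.409]
wrist_force: [0.1, 0.6, -0.1]
finger_gap: -0.0
```

Run:
```python
from h import *
where()
st=bot.get_state(); im=bot.snapshot("wrist"); cv2.imwrite("pics/w8.png",im[:,:,::-1])
V=wview(st); c=bot.calibration("wrist")
for a in (-.1,-.05,0,.05): print(a,proj("wrist",fx(F,[.14*np.cos(a),.14*np.sin(a),.058]),c,V).round(1))
print(proj("wrist",fx(F,[[0,0,.065],[0.09,0,.058],[.115,.186,.01],[.08,.12,.019]]),c,V).round(1))
where()
```

```text
t 8.55 fix xy mm [ 95.3 -54.2] z 132.8 relyaw 1.566 rp [3.139e+00 2.000e-03] F fix [ 0.   0.6 -0.1] gap -0.0
-0.1 [[393.5 191. ]]
-0.05 [[395.  178.5]]
0 [[396.  165.7]]
0.05 [[396.3 152.7]]
[[ 137.5  168.4]
 [ 305.2  165.9]
 [ 347.2 -157.2]
 [ 287.9  -44.6]]
t 8.6 fix xy mm [ 93.6 -52.2] z 133.1 relyaw 1.568 rp [3.141 0.   ] F fix [-0.5 -0.   0.2] gap -0.003
```

View pics/w8.png

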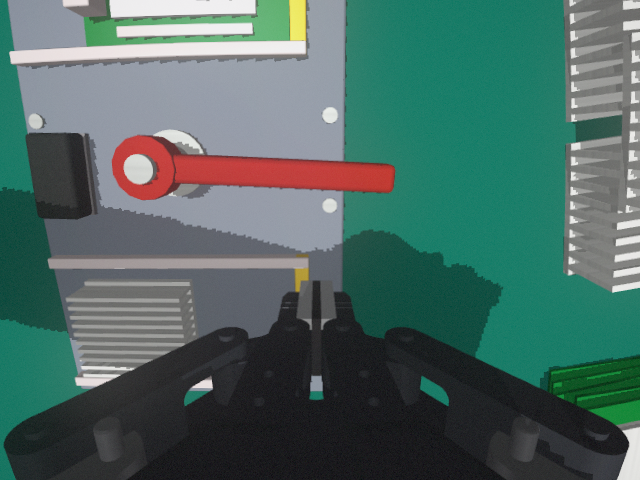

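The wrist view shows the pivot at (139,169) and the arm tip at (394,178). Both match the model with the keeper at about -0.05 rad. I'll descend beside the bar.

Call:
jog_arm(
  steps=[
    [[0.2, -0.1, 2.5, 0], [0.2, -0.1, 2.5, 0], [0.1, -0.1, 1.6, 0], [0, 0, 1.0, 0], [0, 0, 0, 0]],
  ],
)

```text
time: 9.1
tcp_pos: [0.6255, -0.1369, 0.0566]
orientation: [-3.138, -0.001, 1.414]
wrist_force: [0.3, 0.2, -0.6]
finger_gap: -0.001
```

Run:
```python
from h import *
where()
st=bot.get_state(); im=bot.snapshot("wrist"); cv2.imwrite("pics/w9.png",im[:,:,::-1])
im=bot.snapshot("side"); cv2.imwrite("pics/s9.png",cv2.resize(im[160:320,235:415,::-1],None,fx=3.7,fy=3.7,interpolation=cv2.INTER_CUBIC))
```

```text
t 9.1 fix xy mm [ 87.6 -44.4] z 56.6 relyaw 1.571 rp [-3.138e+00 -1.000e-03] F fix [ 0.3  0.2 -0.6] gap -0.001
```

View pics/w9.png

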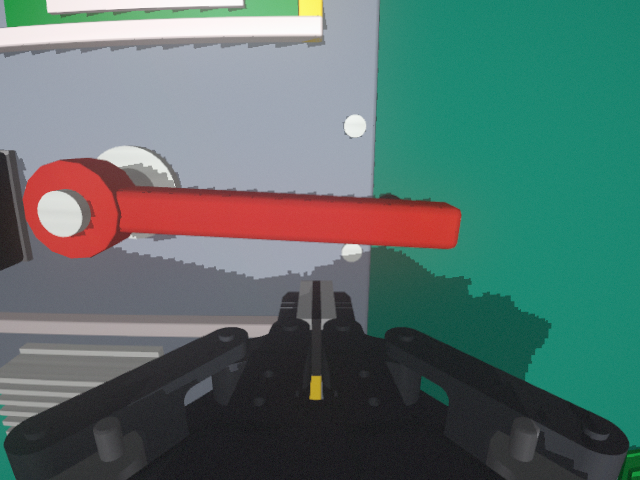

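View pics/s9.png

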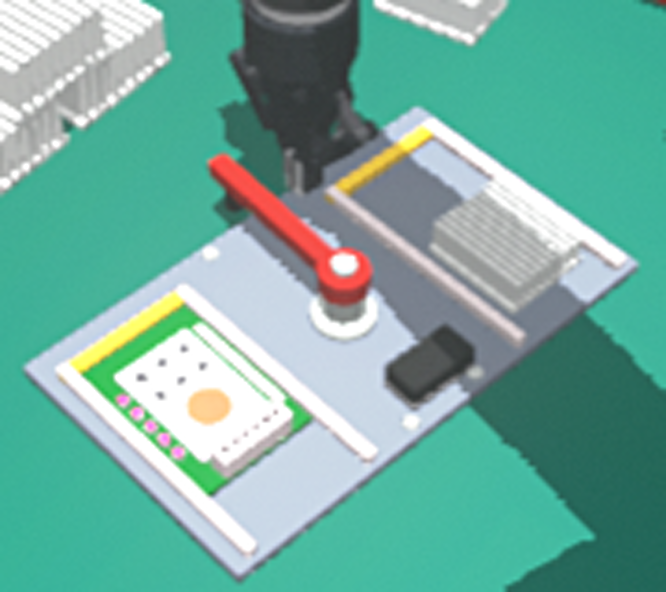

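The side view shows the board against the yellow stop and the fingertip beside the red bar, level with it. I'll move up to the bar, then sweep along an arc about the pivot.

Call:
jog_arm(
  steps=[
    [[0.6, 0, 0, 0], [0.6, 0, 0, 0], [0.5, 0, 0, 0], [0.4, 0, 0, 0], [0.3, 0, 0, 0]],
  ],
)

```text
time: 9.7
tcp_pos: [0.6313, -0.1144, 0.0589]
orientation: [3.14, 0.001, 1.413]
wrist_force: [0.5, -2.2, 0.0]
finger_gap: -0.002
```

Call:
jog_arm(
  steps=[
    [[0.89, 0.16, 0, -0.1], [0.89, 0.16, 0, -0.1], [0.89, 0.16, 0, -0.1], [0.89, 0.16, 0, -0.1]],
  ],
)

```text
time: 10.1
tcp_pos: [0.6381, -0.0794, 0.0588]
orientation: [3.14, 0.002, 1.816]
wrist_force: [0.2, -2.6, -0.0]
finger_gap: 0.001
```

Run:
```python
from h import *
where()
st=bot.get_state(); im=bot.snapshot("wrist"); cv2.imwrite("pics/w10.png",im[:,:,::-1])
V=wview(st); c=bot.calibration("wrist")
for a in (.2,.3,.4,.5): print(a,proj("wrist",fx(F,[.14*np.cos(a),.14*np.sin(a),.058]),c,V).round(1))
```

```text
t 10.1 fix xy mm [91.  14.4] z 58.8 relyaw 1.974 rp [3.14e+00 2.00e-03] F fix [ 0.6 -2.6 -0. ] gap 0.001
0.2 [[435.7 333.2]]
0.3 [[444.6 301.2]]
0.4 [[450.4 267. ]]
0.5 [[452.5 230.8]]
```

View pics/w10.png

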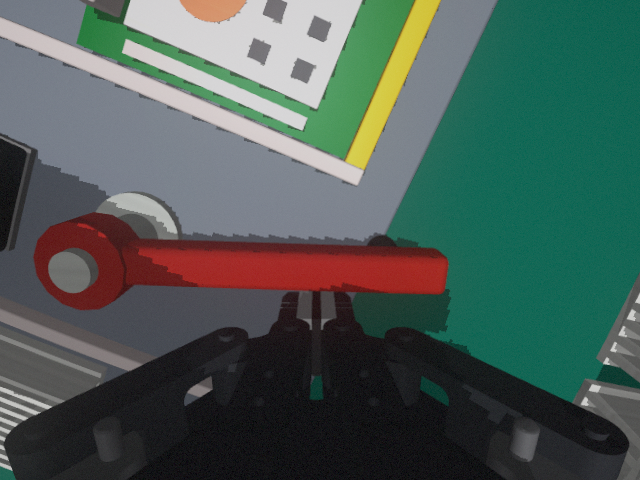

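In contact, with the keeper at about 0.40 rad as intended and only 2.6 N. I'll continue the arc, 2 mm lower.

Call:
jog_arm(
  steps=[
    [[0.9, 0.17, 0.1, -0.1], [0.9, 0.17, 0.1, -0.1], [0.9, 0.17, 0, -0.1], [0.9, 0.17, 0, -0.1], [0.9, 0.17, 0, -0.1]],
  ],
)

```text
time: 10.65
tcp_pos: [0.6266, -0.0354, 0.0568]
orientation: [3.141, 0.002, 2.315]
wrist_force: [1.8, -1.0, 1.1]
finger_gap: 0.001
```

Call:
jog_arm(
  steps=[
    [[0.9, 0.17, 0, -0.1], [0.9, 0.17, 0, -0.1], [0.9, 0.17, 0, -0.1], [0.45, 0.08, 0, -0.05]],
  ],
)

```text
time: 11.05
tcp_pos: [0.606, -0.0101, 0.0567]
orientation: [3.141, 0.001, 2.664]
wrist_force: [1.6, 0.7, -0.5]
finger_gap: 0.001
```

Run:
```python
from h import *
where()
st=bot.get_state(); im=bot.snapshot("wrist"); cv2.imwrite("pics/w11.png",im[:,:,::-1])
V=wview(st); c=bot.calibration("wrist")
for a in (1.1,1.2,1.3,1.4): print(a,proj("wrist",fx(F,[.14*np.cos(a),.14*np.sin(a),.058]),c,V).round(1))
```

```text
t 11.05 fix xy mm [48.4 77.8] z 56.7 relyaw 2.822 rp [3.141e+00 1.000e-03] F fix [ 1.5  1.  -0.5] gap 0.001
1.1 [[443.1 321. ]]
1.2 [[450.6 287.6]]
1.3 [[454.7 251.9]]
1.4 [[454.9 214.2]]
```

View pics/w11.png

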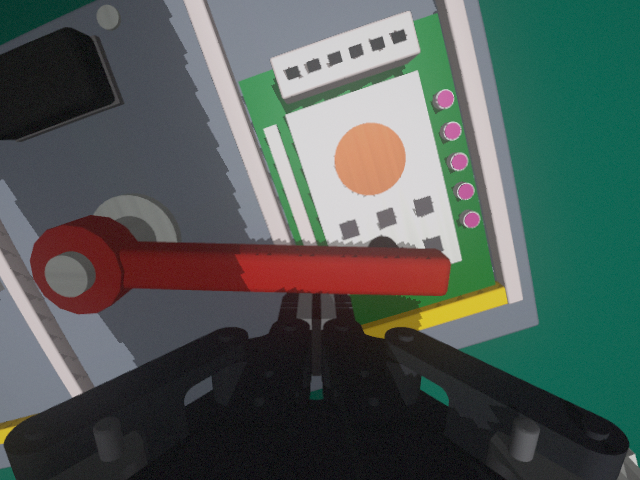

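The keeper is at about 1.25 rad and the foot is nearing the pad (370,160). I'll slow down for the last 0.32 rad and stop slightly short first.

Call:
jog_arm(
  steps=[
    [[0.9, 0.17, 0, -0.1], [0.72, 0.14, 0, -0.08], [0.45, 0.09, 0, -0.05], [0.27, 0.05, 0, -0.03], [0, 0, 0, 0]],
  ],
)

```text
time: 11.6
tcp_pos: [0.5858, 0.0026, 0.0565]
orientation: [3.141, 0.0, 2.922]
wrist_force: [-0.3, 0.1, -0.2]
finger_gap: 0.001
```

Run:
```python
from h import *
where()
st=bot.get_state(); im=bot.snapshot("wrist"); cv2.imwrite("pics/w12.png",im[:,:,::-1])
V=wview(st); c=bot.calibration("wrist")
for a in (1.4,1.5,1.55,1.6): print(a,proj("wrist",fx(F,[[.14*np.cos(a),.14*np.sin(a),.058],[.12*np.cos(a),.12*np.sin(a),.023]]),c,V).round(1).tolist())
print(proj("wrist",fx(F,[0,.12,.018]),c,V))
im=bot.snapshot("side"); cv2.imwrite("pics/s12.png",cv2.resize(im[200:320,235:385,::-1],None,fx=5,fy=5,interpolation=cv2.INTER_CUBIC))
```

```text
t 11.6 fix xy mm [26.4 87.1] z 56.5 relyaw 3.079 rp [3.141 0.   ] F fix [-0.3  0.1 -0.2] gap 0.001
1.4 [[448.1, 308.6], [380.4, 271.1]]
1.5 [[454.2, 274.2], [383.2, 246.7]]
1.55 [[455.9, 256.2], [383.7, 234.2]]
1.6 [[456.7, 237.7], [383.5, 221.4]]
[[381.71012142 226.35420796]]
```

View pics/w12.png

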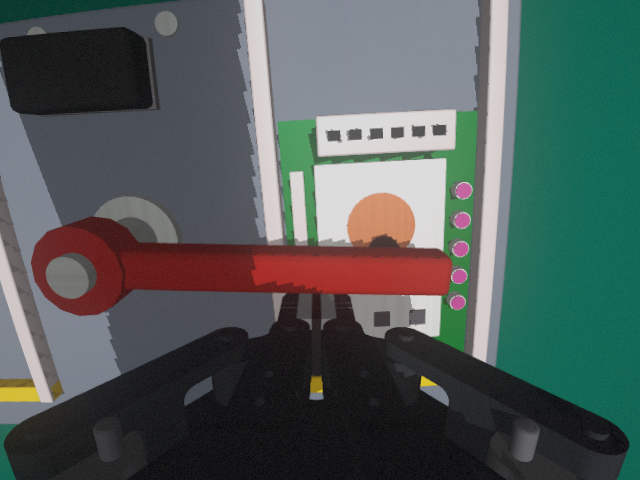

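View pics/s12.png

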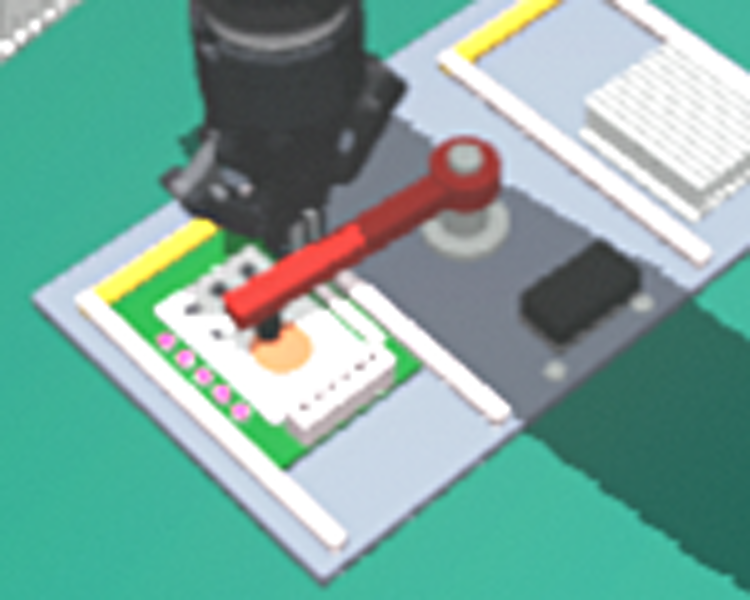

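The keeper is at about 1.505 rad. The foot (383,245) is over the pad's near-side half, so it needs about +0.066 rad more.

Call:
jog_arm(
  steps=[
    [[0.3, 0.06, 0, -0.033], [0.2, 0.04, 0, -0.022], [0.1, 0.02, 0, -0.011], [0, 0, 0, 0]],
  ],
)

```text
time: 12.1
tcp_pos: [0.5801, 0.0049, 0.0562]
orientation: [3.142, -0.0, 2.988]
wrist_force: [1.6, -0.5, -0.4]
finger_gap: 0.003
```

Run:
```python
from h import *
where()
st=bot.get_state(); im=bot.snapshot("wrist"); cv2.imwrite("pics/w13.png",im[:,:,::-1])
V=wview(st); c=bot.calibration("wrist")
for a in (1.5,1.55,1.6): print(a,proj("wrist",fx(F,[[.14*np.cos(a),.14*np.sin(a),.058],[.12*np.cos(a),.12*np.sin(a),.023]]),c,V).round(1).tolist())
print(proj("wrist",fx(F,[0,.12,.018]),c,V))
```

```text
t 12.1 fix xy mm [20.4 88.5] z 56.2 relyaw 3.146 rp [ 3.142 -0.   ] F fix [ 1.7 -0.3 -0.4] gap 0.003
1.5 [[451.3, 297.9], [382.3, 263.5]]
1.55 [[454.3, 280.6], [383.6, 251.3]]
1.6 [[456.3, 262.7], [384.2, 238.8]]
[[381.99037977 243.11953739]]
```

View pics/w13.png

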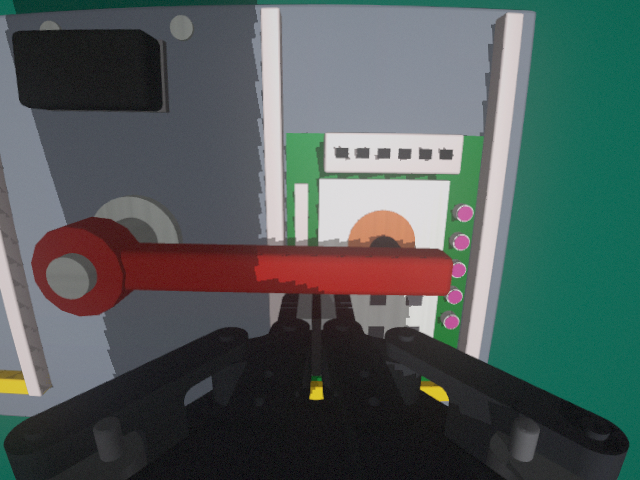

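The keeper is now at about 1.57 rad. I'll back away from the bar, lift, and verify.

Call:
jog_arm(
  steps=[
    [[-0.5, 0, 0, 0], [-1.5, 0, 0, 0], [-1, 0, -3, 0], [0, 0, -4.5, 0], [0, 0, -4.5, 0]],
  ],
)

```text
time: 12.65
tcp_pos: [0.609, 0.0002, 0.1761]
orientation: [-3.141, -0.004, 2.988]
wrist_force: [0.9, 0.8, -0.5]
finger_gap: -0.002
```

Call:
jog_arm(
  steps=[
    [[-2, 0, -2, 0], [0, 0, 0, 0], [0, 0, 0, 0]],
  ],
)

```text
time: 12.95
tcp_pos: [0.6297, -0.0029, 0.1961]
orientation: [-3.141, -0.0, 2.988]
wrist_force: [-0.1, -0.3, -0.2]
finger_gap: 0.003
```

Run:
```python
from h import *
where()
st=bot.get_state(); im=bot.snapshot("wrist"); cv2.imwrite("pics/w14.png",im[:,:,::-1])
V=wview(st); c=bot.calibration("wrist")
for a in (1.5,1.55,1.6): print(a,proj("wrist",fx(F,[[.14*np.cos(a),.14*np.sin(a),.058],[.12*np.cos(a),.12*np.sin(a),.023]]),c,V).round(1).tolist())
print("pad,pivot",proj("wrist",fx(F,[[0,.12,.018],[0,0,.065]]),c,V).round(1).tolist())
im=bot.snapshot("side"); cv2.imwrite("pics/s14.png",cv2.resize(im[180:320,235:415,::-1],None,fx=4.2,fy=4.2,interpolation=cv2.INTER_CUBIC))
im=bot.snapshot("scene"); cv2.imwrite("pics/c14.png",im[:,:,::-1])
```

```text
t 12.95 fix xy mm [70.7 88.6] z 196.1 relyaw 3.146 rp [-3.141 -0.   ] F fix [-0.  -0.3 -0.2] gap 0.003
1.5 [[387.1, 151.1], [354.4, 148.0]]
1.55 [[388.0, 141.1], [355.0, 140.4]]
1.6 [[388.5, 130.9], [355.2, 132.7]]
pad,pivot [[354.4, 137.3], [189.0, 136.1]]
```

View pics/w14.png

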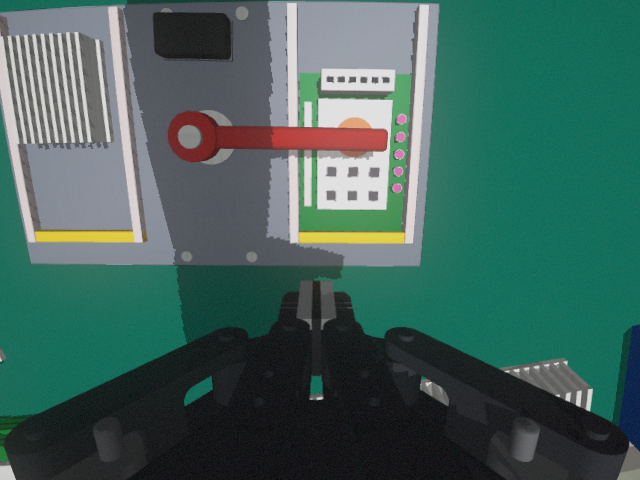

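View pics/s14.png

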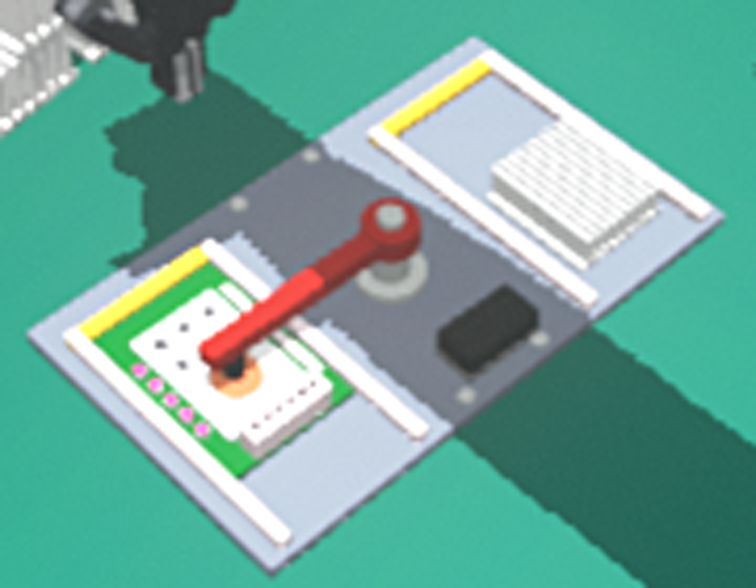

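View pics/c14.png

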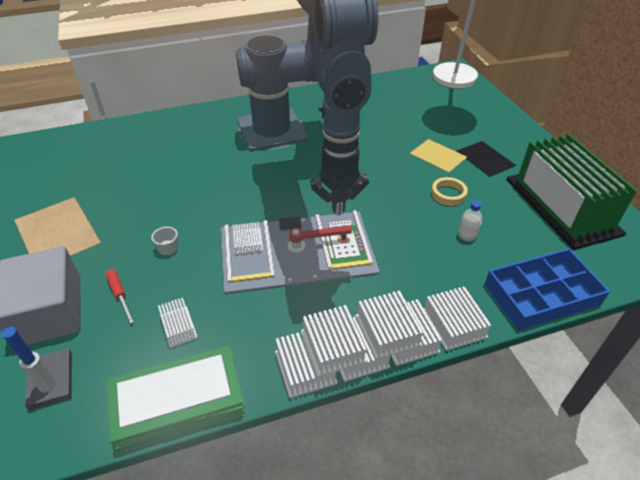

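Run:
```python
from h import *
for a in (1.5,1.53,1.57,1.61): print(a,((proj("side",fx(F,[[.12*np.cos(a),.12*np.sin(a),.023],[.14*np.cos(a),.14*np.sin(a),.058]]))-[235,180]+.5)*4.2-.5).round(1).tolist())
print("pad",((proj("side",fx(F,[0,.12,.018]))-[235,180]+.5)*4.2-.5).round(1))
a=cv2.imread("pics/s14.png")[310:420,170:300]; cv2.imwrite("pics/s14z.png",cv2.resize(a,None,fx=5,fy=5,interpolation=cv2.INTER_CUBIC))
```

```text
1.5 [[225.3, 361.4], [192.4, 341.2]]
1.53 [[229.1, 365.3], [196.9, 345.8]]
1.57 [[234.5, 370.3], [203.2, 351.9]]
1.61 [[240.1, 375.2], [209.9, 357.7]]
pad [[235.  375.7]]
```

View pics/s14z.png

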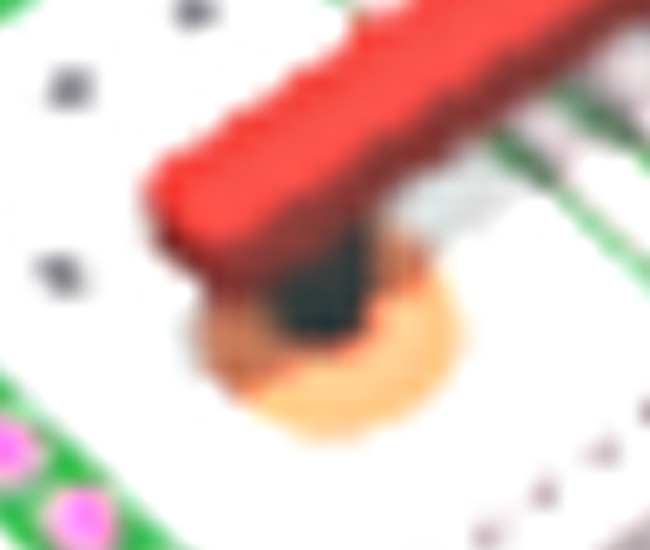

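The foot's lower end projects to within about 1-2 mm of the pad's centre (the tolerance is 9 mm). The board is flush and nothing else looks moved. The robot is clear, so I'm handing in.

```bash
python3 -c "
from cell import bot
print(bot.finish_job())"
```

```text
the job is handed in; nothing more can be done
None
```

The job is handed in, finished at about 13 s of the 48 s allowed. No verdict was reported, so the result below rests on my own checks.

**Board:** I pushed it by its connector along the +y (left) nest with the closed fingertips, about 25 mm, until it met the yellow stop. The TCP stalled there with the reaction rising to about 9 N. The wrist picture afterwards shows no gap at the stop.

**Keeper:** I then swept the red arm from about -0.05 rad to about 1.56–1.57 rad in one arc, with at most about 3 N showing in the readings. I backed off and lifted clear. The wrist and side pictures put the black foot about 1–2 mm from the pad's centre, with 9 mm allowed.

**Disagreements:** My first fixture estimate was about 2 mm short along the push. The board kept sliding past the predicted home position, so I went by the force rise and corrected the frame before touching the keeper. The network's one pad reading was about 40 px off from what the picture showed, so I didn't use it.

**Other objects:** The heatsink, sanding block and the other loose items look unmoved in the last pictures. I compared them by eye and did not measure them.

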